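# Pump up the air clamp of a circuit-board holder

## Robot

A 6-joint arm with a two-finger parallel gripper is mounted at the origin on the work surface. World frame = base frame: x ahead of the robot, y to its left, z up, the work surface at z = 0. Lengths are in m, angles in rad, forces in N, time in s.
With the tool pointing down it reaches from about 0.3 to 0.75 m from the base axis. Payload 8.5 kg.
Tool frame: the origin (TCP) lies at the very end of the fingers, on their centre line; the grasp point (between the pads) lies 19 mm behind it; y points along the fingers, x is the direction in which the jaws open and shut, and the axes are right-handed (so a half turn about y gives the same grasp; the last joint's range is limited). The gripper opens to 85 mm and grips with 20 to 120 N. Pads are 22 mm wide; open, the fingers measure 114 mm over their backs; the gripper's body (76 mm by 85 mm) begins 54 mm behind the grasp point. The pads swing forward as they close: fully open they stand 13 mm farther back than shut.
Start: joints at [0.912, 0.381, 1.297, -0, 1.464, -0.215], TCP at [0.236, 0.497, 0.231] pointing down, gripper open.
Joint ranges: [-3.11, 3.11], [-0.89, 2.33], [0.22, 2.48], [-1.42, 4.56], [0.17, 2.85], [-2.88, 2.88]. Speed limits (rad/s): [2.39, 2.39, 3.14, 3.14, 3.14, 3.14].

## Interface

Orientations are given as a unit quaternion [x, y, z, w].
In Python, from rig import reach, line_to, movej, grip, dwell, ik, get_obs, grab_frame, get_calibration, IKError, hand_in gives the robot as it stands. The module is installed in compiled form; this text tells all that it offers. Calls block until the motion is done:
- reach(position, orientation): joint-space move of the TCP to a pose.
- line_to(position, rotation=None, speed=0.15, threshold=None): straight line of the TCP; rotation=None keeps the orientation; speed is the mean speed in m/s. With threshold (N) it stops when the force on the tool has changed by that much, and returns True; else False.
- movej(angles): joint-space move.
- grip(opening, grip_force=None): finger opening in m; grip_force is the grip in N (None keeps the last); returns when the fingers have stopped.
- dwell(seconds).
- ik(position, orientation): joint angles nearest the present ones, or None.
- get_obs(): the state.
- grab_frame(name): name is "side" or "top"; returns (picture, depth): 480x640x3 uint8, red, green, blue; 480x640 float32, m along the optical axis (not along the pixel's ray), 0 where there is no reading.
- get_calibration(name): a dict with "fx", "fy", "cx", "cy" (pixels), "pose" (4x4, takes a point from camera to world coordinates). Camera axes: x right, y down, z forward; pixel columns grow to the right and rows downward; lengths in m; the calibration is good to about 2 mm. A picture is of the moment at which its call begins. get_calibration takes no time and is no camera call.
A pose or a line that the arm cannot do raises IKError and nothing moves.
- hand_in(): hands the job in, once; it reports no verdict.
The state is a dict: "time": time; "q": joint angles; "qvel": joint speeds; "tau": joint torques, N m; "position": TCP position; "tool_rot": TCP orientation; "ft_force": force on the tool from outside, world axes, zero at the start; "moment": the same for the moment, N m; "opening": finger opening in m.
Only numpy, scipy, OpenCV 4.12 (cv2) and the standard library are available. Lean on these libraries where they do the work, as an engineer would, in place of code of your own. Each camera call takes 0.05 s, during which the arm holds its last target.

## Task

Clamp the circuit board for repair: push the red pump plunger of the board holder down to its stop and let it come all the way back up, again and again, until the green indicator pin stands fully out, with the orange band at its foot showing above the black collar. Nothing is to be picked up: do not touch the pin, and leave the spool, jar, screwdriver and phone where they are. Finish with the plunger fully up and the hand clear.

Things in the scene. Friction and masses are not known exactly. Their poses are not given: they have to be found in the camera images.
- holder: Air-clamp board holder, fixed to the bench. Origin on the bench under it, z up; yaw up to 0.6 rad. Plate 130 (x) x 310 (y -145 to +165) x 12 mm. Upright teal pump barrel, 50 mm diameter, at x 0, y -100, neck top 112 above the bench. Teal indicator turret, 34 mm diameter, at x 0, y -20, its black collar's top 80 above the bench. Green circuit board between rails at y +35 to +155, under 40 high.
- pump_top (a point): Centre of the flat top of the plunger's red cap (44 mm diameter, 14 mm thick, on a 16 mm steel stem); moves with the plunger. 146 mm above the bench when the plunger is up, 128 mm when home: always higher than the pin.
- pump (a joint): Plunger in m: 0 fully up, 0.018 home on its hard stop; straight down. Its spring pushes back with 5 N at the top, 12 N home, plus about 3 N at 0.1 m/s; let go, it comes up by itself in about 0.2 s. A stroke counts if it goes down more than 12 mm and then all the way up; the pin rises while the plunger comes up.
- pin_tip (a point): Centre of the top of the indicator pin: green, 16 mm diameter, with an orange band 7 mm high at its foot, upright in the black collar 80 mm from the plunger axis (to the holder's +y). Its height above the bench is 84 mm plus the value of joint pin. The band stays hidden in the collar until the pin is fully out.
- pin (a joint): Rise of the pin in m: starts between 0 and about 0.023; fully out at 0.040 (stop 0.042). Each full stroke raises it 10 mm (the first one up to 17 mm), two to four strokes in all. It stays where it is between strokes; strokes after it is fully out do nothing.
- spool: Bystander: solder spool with white flanges, upright, 52 mm in diameter, 35 mm high; origin at the centre of its underside.
- jar: Bystander: amber flux jar with black cap, 44 mm in diameter, 45 mm high; origin at the centre of its underside.
- driver: Bystander: screwdriver with yellow handle, 160 mm long, lying on the bench along its x axis, handle to -x.
- phone: Bystander: dark blue phone lying flat, 75 x 155 x 9 mm (x, y, z); origin at the centre of its underside.

How it is judged:
On the way, in this order (a step that is already met when the one before it is completed fails the run):
1. the plunger is pushed down (value of joint pump above 0.012 m).
2. the indicator pin has come fully out (value of joint pin above 0.036 m), for 0.2 s.
At the end, for the whole second after the job is handed in: The indicator pin is out by more than 36 mm (its full travel is 40 mm), the plunger is up to within 2 mm, and the spool, jar, screwdriver and phone are within 20 mm of where they stood (value of joint pin above 0.036 m and value of joint pump below 0.002 m and distance of each of spool, jar, driver, phone from where it was at the start of the episode below 0.02 m); the robot touches nothing.
It fails at once if the solder spool was knocked aside, lifted or carried (distance of spool from where it was at the start of the episode above 0.02 m).
It fails at once if the flux jar was knocked aside, lifted or carried (distance of jar from where it was at the start of the episode above 0.02 m).
It fails at once if the screwdriver was knocked aside, lifted or carried (distance of driver from where it was at the start of the episode above 0.02 m).
It fails at once if the phone was knocked aside, lifted or carried (distance of phone from where it was at the start of the episode above 0.02 m).
It fails at once if the indicator pin was touched by the robot (contact force between any of the fingers, the arm and pin above 0.5 N).
It also fails if it takes over 45 s, if anything falls off the work surface, if the arm or the gripper's body presses on something with over 40 N, if the wrist force passes 120 N, or if a joint passes its speed limit or range.

## Working session

There is one attempt and no reset: what is moved stays moved. The work goes in short steps, each a Python script; the robot and the scene stay as the last script left them, time stands still between calls to the robot, and variables do not carry over. Pictures are saved under pics/ and viewed, and the job is handed in when it is done.

```bash
mkdir -p pics; python3 - <<'E'
from rig import *
import cv2,numpy as np
for n in("side","top"):
    p,d=grab_frame(n); cv2.imwrite(f"pics/{n}0.png",p[:,:,::-1]); np.savez(f"{n}0.npz",p=p,d=d)
    c=get_calibration(n); print(n,c["fx"],c["cx"],c["cy"],np.round(c["pose"],3).tolist())
o=get_obs();print(o["time"],o["position"],o["tool_rot"],o["opening"])
E
```

```text
side 590.4305959600031 318.2299035656604 240.26710062779557 [[-0.992, -0.077, 0.098, 0.473], [-0.125, 0.588, -0.799, 0.804], [0.004, -0.805, -0.593, 0.64], [0.0, 0.0, 0.0, 1.0]]
top 541.4821185044888 319.37447462138556 239.3954947474713 [[0.018, -0.993, 0.119, 0.465], [-1.0, -0.017, 0.003, 0.043], [-0.001, -0.119, -0.993, 1.011], [0.0, 0.0, 0.0, 1.0]]
0.1 [0.23597618 0.49651084 0.23077557] [ 0.59794846  0.37724314 -0.37814421 -0.59762213] 0.08552483395557875
```

View pics/side0.png

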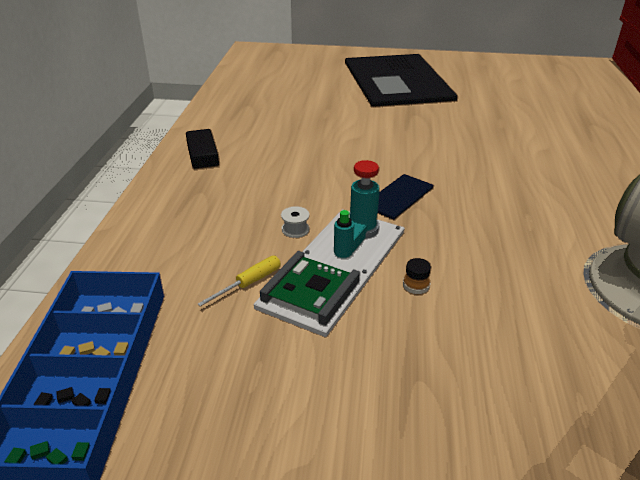

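View pics/top0.png

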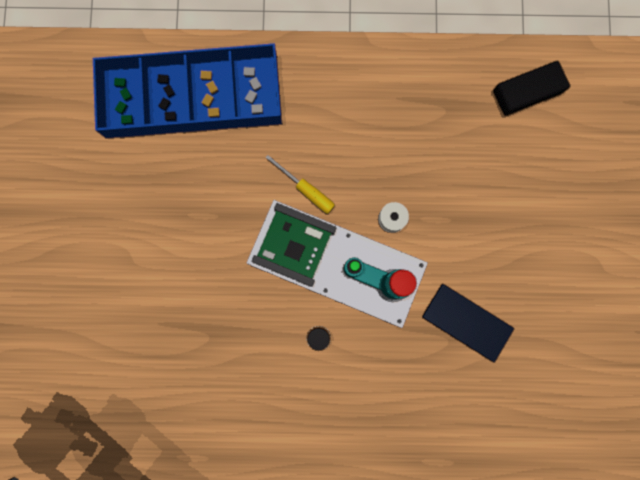

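The side view shows the red cap at (366,168) and the pin at (344,215). The top view shows the cap at (403,283) and the pin at (355,266). Next I'll measure both.

```bash
cat > h.py <<'E'
from rig import *
import cv2,numpy as np
def ray(n,u,v):
    c=get_calibration(n);T=np.array(c["pose"])
    d=T[:3,:3]@np.array([(u-c["cx"])/c["fx"],(v-c["cy"])/c["fy"],1]);return T[:3,3],d
def plane(n,u,v,z):
    o,d=ray(n,u,v);return o+d*(z-o[2])/d[2]
def blob(p,lo,hi,roi):
    h=cv2.cvtColor(p,cv2.COLOR_RGB2HSV);m=cv2.inRange(h,lo,hi);k=np.zeros_like(m);x0,y0,x1,y1=roi;k[y0:y1,x0:x1]=m[y0:y1,x0:x1]
    cs,_=cv2.findContours(k,cv2.RETR_EXTERNAL,cv2.CHAIN_APPROX_NONE);return max(cs,key=cv2.contourArea) if cs else None
E
python3 - <<'E'
from h import *
p=np.load("top0.npz")["p"];s=np.load("side0.npz");sp,sd=s["p"],s["d"]
c=blob(p,(0,150,90),(6,255,255),(370,250,430,310));(u,v),r=cv2.minEnclosingCircle(c);print("cap",u,v,r,plane("top",u,v,.146), 2*r/541*.865)
g=blob(p,(50,150,100),(70,255,255),(335,250,375,285));(a,b),r2=cv2.minEnclosingCircle(g);print("pin",a,b,r2,plane("top",a,b,.09))
c=blob(sp,(0,150,90),(6,255,255),(340,150,400,190));x,y,w,h=cv2.boundingRect(c);print(x,y,w,h)
# top ellipse: width w, height ~ w*sin(elev)
m=np.zeros(sd.shape,np.uint8);cv2.drawContours(m,[c],-1,1,-1)
vv,uu=np.nonzero(m);K=get_calibration("side");T=np.array(K["pose"]);z=sd[vv,uu]
P=np.c_[(uu-K["cx"])/K["fx"]*z,(vv-K["cy"])/K["fy"]*z,z]@T[:3,:3].T+T[:3,3]
q=P[P[:,2]>np.percentile(P[:,2],98)-.006];print("side cap top",q.mean(0),q.max(0),q.min(0),len(q))
g=blob(sp,(50,150,100),(70,255,255),(330,205,360,225));x,y,w,h=cv2.boundingRect(g);print("pin side",x,y,w,h)
E
```

```text
cap 402.26470947265625 282.73529052734375 13.147193908691406 [ 0.50093927 -0.08731862  0.146     ] 0.04204185852502058
pin 354.5 265.3333435058594 4.693479061126709 [ 0.53141577 -0.01449093  0.09      ]
354 160 25 16
side cap top [ 0.50057986 -0.081581    0.14584352] [ 0.52108219 -0.06341755  0.14853724] [ 0.48018703 -0.10699518  0.14190653] 251
pin side 340 210 9 5
```

```bash
cat >> h.py <<'E'
from scipy.spatial.transform import Rotation as R
C=np.array([.501,-.0865])
def ori(s):
    x=s*np.array([.92,-.392,0]);x/=np.linalg.norm(x);y=np.array([0,0,-1.]);return R.from_matrix(np.c_[x,y,np.cross(x,y)]).as_quat()
E
python3 - <<'E'
from h import *
q0=np.array(get_obs()["q"])
best=None
for s in(1,-1):
    j=ik([*C,.2],ori(s));print(s,j)
    if j is not None:
        k=np.abs(np.array(j)-q0).max()
        if best is None or k<best[0]:best=(k,s)
s=best[1];print(s)
grip(0.0,20)
reach([*C,.20],ori(s));print(get_obs()["time"],get_obs()["position"],get_obs()["opening"])
line_to([*C,.16],speed=.1);dwell(.2)
f0=get_obs()["ft_force"]
r=line_to([*C,.135],speed=.03,threshold=3);o=get_obs();print(r,o["position"],o["ft_force"],f0,o["time"])
for n in("side","top"):
    p,d=grab_frame(n); cv2.imwrite(f"pics/{n}1.png",p[:,:,::-1])
E
```

```text
1 [-4.04189161e-01  3.34585920e-01  1.46512202e+00 -4.44089210e-16
  1.34188471e+00 -1.39821180e-03]
-1 None
1
3.1583 [ 0.50109761 -0.08582251  0.20004866] 1.5323102974304294e-05
True [ 0.50096944 -0.08650347  0.14447909] [-0.52221129  0.54159033  5.28456327] [-0.22704156 -0.3749614  -0.14398356] 4.4667
```

View pics/side1.png

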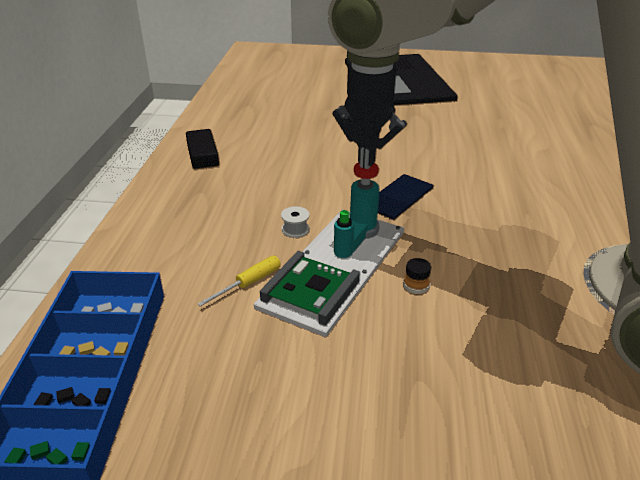

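The closed fingertips stand centred on the red cap at (366,168) and made contact at z≈0.145. The pin at (344,215) is untouched. Now the first stroke.

```bash
cat >> h.py <<'E'
def stroke(tag):
    r=line_to([*C,.126],speed=.05,threshold=25);dwell(.1);o=get_obs();print("down",r,o["position"][2],o["ft_force"])
    line_to([*C,.165],speed=.08);dwell(.4);o=get_obs();print("up",o["position"],o["ft_force"][2],o["time"])
    p,d=grab_frame("side");cv2.imwrite(f"pics/{tag}.png",cv2.resize(p[140:260,280:440,::-1],None,fx=5,fy=5,interpolation=cv2.INTER_CUBIC))
    g=blob(p,(45,150,100),(75,255,255),(325,180,365,228));print("pin bbox",cv2.boundingRect(g))
    g=blob(p,(8,180,150),(22,255,255),(330,190,360,235));print("orange",None if g is None else cv2.boundingRect(g))
E
python3 -c "
from h import *
stroke('s1')"
```

```text
down True 0.12830198697280829 [-2.44355241  0.80549746 10.32822998]
up [ 0.50096889 -0.08648733  0.16481465] 0.14101997698152247 6.0917
pin bbox (340, 207, 9, 5)
orange None
```

View pics/s1.png

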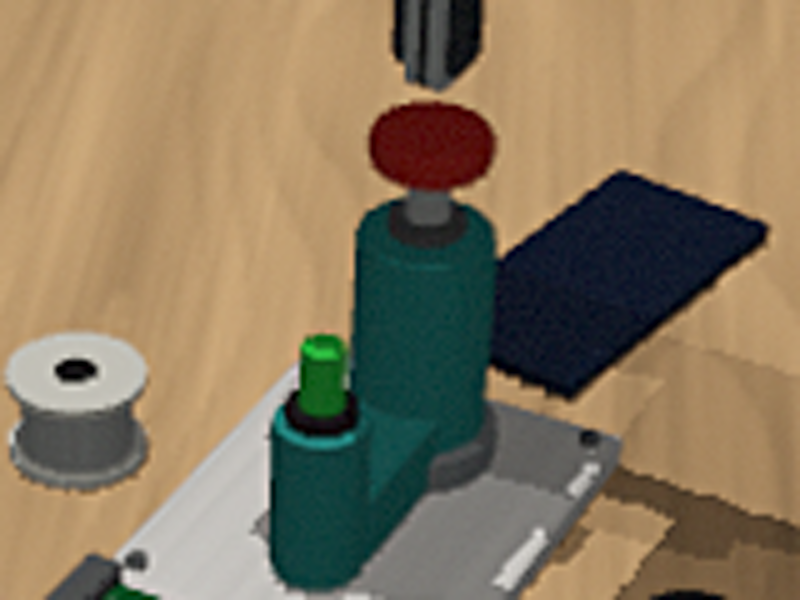

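The stroke reached the stop at z=0.128. The plunger is fully up again and the pin, at crop (323,375), has risen but shows no orange. Next stroke.

```bash
python3 -c "
from h import *
stroke('s2')"
```

```text
down True 0.12840232785439212 [-3.7473558   0.22015823 10.76969834]
up [ 0.50094547 -0.08648782  0.16481799] 0.3603090594780984 7.9917
pin bbox (341, 202, 8, 5)
orange None
```

View pics/s2.png

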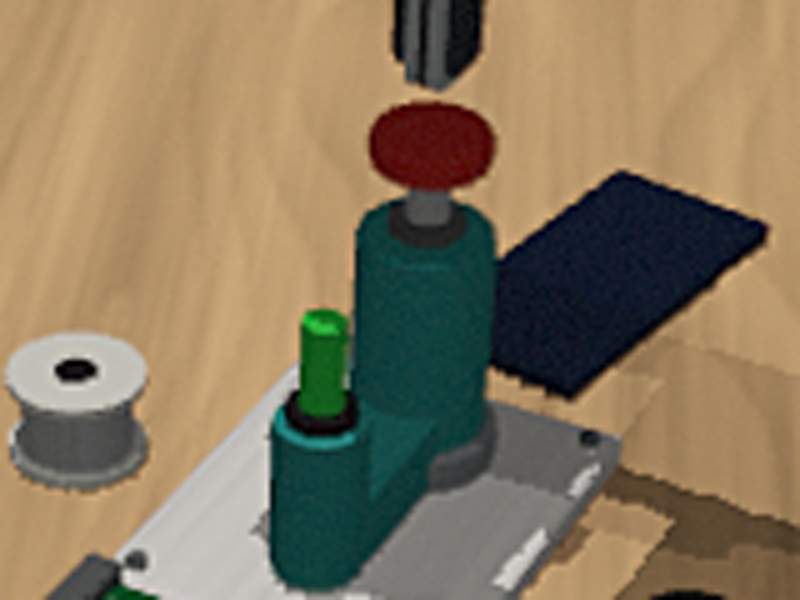

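The pin's top has risen from 338 to 313 in the crop, and there is still no orange band. The plunger is up. Another stroke.

```bash
python3 -c "
from h import *
stroke('s3')"
```

```text
down True 0.12836633539675338 [-3.23850344  0.39339416 10.40633517]
up [ 0.50097773 -0.08648868  0.16481527] -0.16076212900994205 9.8917
pin bbox (341, 197, 9, 5)
orange (340, 219, 1, 1)
```

View pics/s3.png

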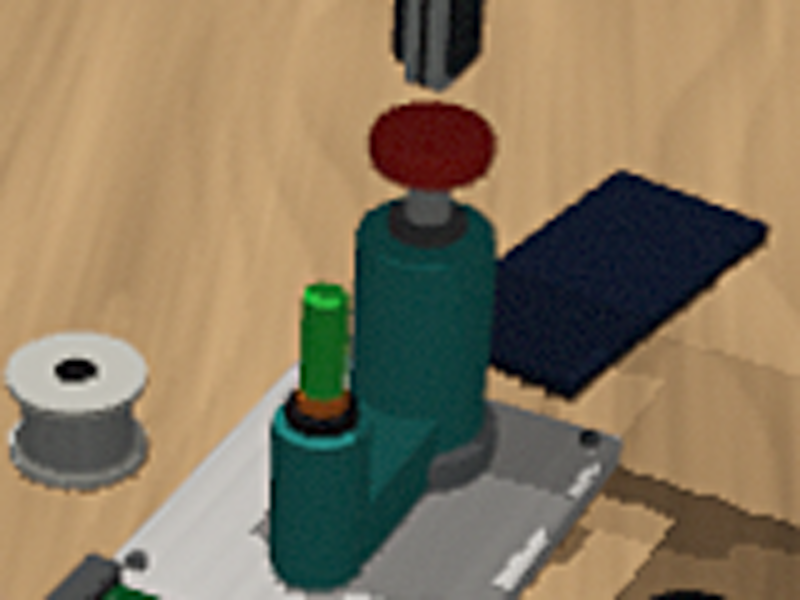

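The orange band now shows at crop (323,405). Strokes past full travel do nothing, so I'll make one more to check that the pin no longer rises, then retreat and take a final look.

```bash
python3 -c "
from h import *
stroke('s4')
line_to([*C,.23],speed=.1);dwell(.3)
for n in('side','top'):
    p,d=grab_frame(n);cv2.imwrite(f'pics/{n}9.png',p[:,:,::-1])
p0=np.load('side0.npz')['p']
print(get_obs()['ft_force'],get_obs()['time'])
"
```

```text
down True 0.1283678311439406 [-2.36395597  0.91841851 10.94731543]
up [ 0.5009638  -0.08648063  0.16481912] 0.18289126636696912 11.7917
pin bbox (341, 197, 8, 5)
orange (340, 219, 1, 1)
[-0.05173725 -0.55693807  0.10680268] 13.0417
```

View pics/s4.png

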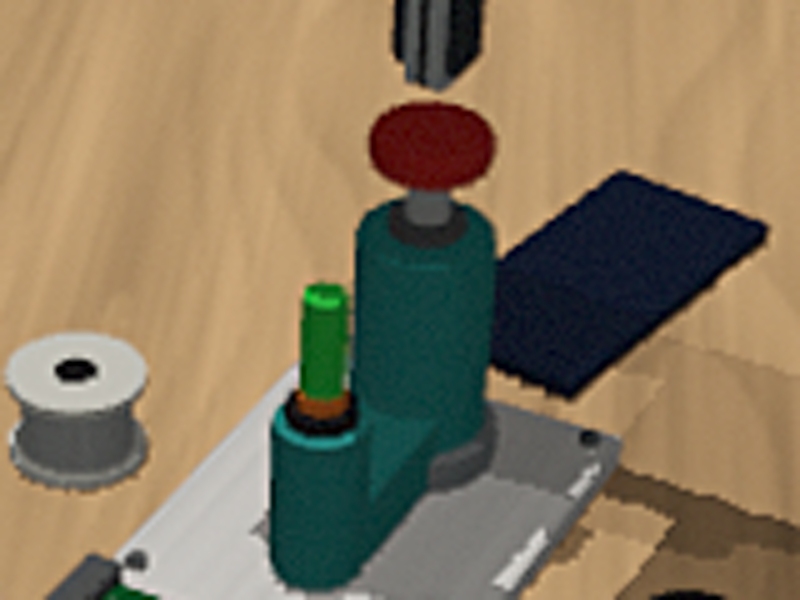

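View pics/side9.png

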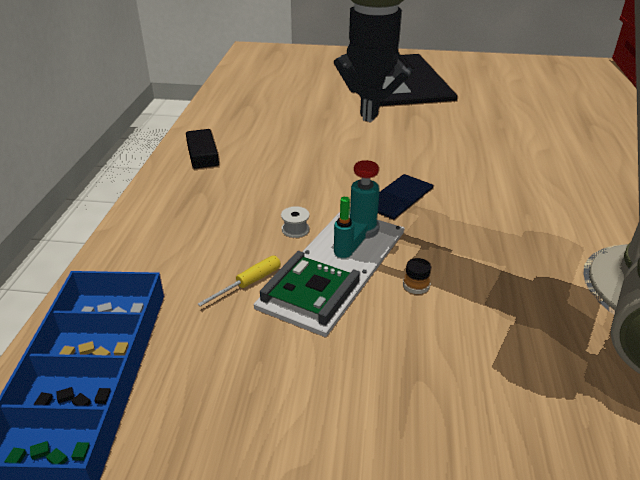

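The pin did not rise on the fourth stroke (its top stayed at row 197), so it is fully out. The orange band shows and the cap is back up at (366,168). The hand is well clear at (369,110), and the spool, jar, screwdriver and phone are where they were.

```bash
python3 -c "
from rig import *
hand_in()"
```

```text
the job is handed in; nothing more can be done
```

The indicator pin is fully out with its orange band showing above the collar, and I've handed the job in at about 13 s of the 45 s allowed.

- **Strokes:** I pressed the red plunger with the closed fingertips four times, each time to its hard stop at z ≈ 0.128 m, and let it come fully up after each. Three strokes brought the pin out. The fourth was a check, and the pin did not rise any further.
- **Last checks:** The last pictures show the plunger fully up. The fingertips are about 85 mm above the cap with close to zero tool force. By eye in the side view, the spool, jar, screwdriver and phone have not moved.
- **Weak check:** My automatic colour mask found only one orange pixel, at the edge of the pin, so I confirmed the band by eye in the enlarged picture. No other check failed or disagreed.

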